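# Tip a pipette carton onto the deck of a reagent rack and push it home

### The arm

A 7-joint arm with a two-finger parallel gripper is mounted at the origin on the work surface. World frame = base frame: x ahead of the robot, y to its left, z up, the work surface at z = 0. Lengths are in m, angles in rad, forces in N, time in s.
With the tool pointing down it reaches from about 0.425 to 0.925 m from the base axis. Payload 6.8 kg.
Tool frame: the origin (TCP) lies on the centre line of the jaws, within the pads' length; the fingertips stand 8 mm ahead of it and the grasp point (between the pads) lies 11 mm behind it (arm.nose_length is the z of the fingertips in the tool frame, in m); z points along the fingers, x is the direction in which the jaws open and shut, and the axes are right-handed (so a half turn about z gives the same grasp; the last joint's range is limited). The gripper opens to 88 mm and grips with 3 to 60 N. Pads are 20 mm wide; open, the fingers measure 115 mm over their backs; the gripper's body (75 mm by 178 mm) begins 61 mm behind the grasp point.
Start: joints at [-1.447, 0.477, 0.022, 1.555, -0.011, 1.109, -0.083], TCP at [0.155, 0.657, 0.231] pointing down, gripper open.
Joint ranges: [-2.96, 2.96], [-0.34, 2.1], [-1.41, 1.46], [0.24, 2.44], [-1.37, 4.51], [0.17, 1.92], [-2.96, 2.96]. Speed limits (rad/s): [2.39, 2.39, 3.14, 3.14, 3.14, 3.14, 3.14].

### API

Orientations are given as a unit quaternion [w, x, y, z].
In Python, from station import arm gives the robot as it stands. Calls block until the motion is done:
- arm.reach(position, orientation): joint-space move of the TCP to a pose.
- arm.move_l(position, orientation=None, speed=0.15): straight line of the TCP; orientation=None keeps the orientation; speed is the mean speed in m/s.
- arm.move_j(angles): joint-space move.
- arm.command_gripper(opening, strength=None): finger opening in m; strength is the grip in N (None keeps the last); returns when the fingers have stopped.
- arm.pause(seconds).
- arm.inverse_kinematics(position, orientation): joint angles nearest the present ones, or None.
- arm.capture(name): name is "side" or "top"; returns a dict with "color" (384x512x3 uint8, blue, green, red), "range_z" (384x512 float32, m along the optical axis (not along the pixel's ray), 0 where there is no reading), "fov_y" (degrees; the focal length in pixels is half the picture's height over the tangent of half this angle, whatever the lens; pixels are square), "cx", "cy" (the principal point, pixels), "xyz" and "attitude" of the camera in the world. Camera axes: x right, y down, z forward; pixel columns grow to the right and rows downward; lengths in m; the calibration is good to about 2 mm. A picture is of the moment at which its call begins.
A pose or a line that the arm cannot do raises arm.IKError and nothing moves.
- arm.job_done(): hands the job in, once; it reports no verdict.
Trained networks look in a picture, given as the dict that the camera call returned (one of the last four; its "shot" number tells which), for a name from the list of things; names that differ only in an ending like _2 or _b are one class to them, and where a whole thing is asked for, a point or a joint stands for the part that bears it (a point fixed in the world has none). Each returns a list of dicts, best first, with "confidence" (0 to 1); they miss things now and then, are a little off and sometimes report something else, mostly with a low value. They report only what shows in the picture. A call takes as long as a camera call. They do not tell look-alikes from the thing itself.
- arm.silhouettes(target, picture): "region" (384x512 bool, what is visible of it) and "rect" ([left, top, right, bottom] as shares, 0 to 1, of the picture: columns of its width, rows of its height, round what is visible of it).
- arm.landmark_of(target, picture): "xy" ([column, row] as shares, 0 to 1, of the picture: columns of its width, rows of its height: a listed point, or the origin of a listed thing).
Readings, each from a call of its own:
- arm.get_clock(): time.
- arm.get_qpos(): joint angles.
- arm.get_joint_vel(): joint speeds.
- arm.get_effort(): joint torques, N m.
- arm.get_eef_pos(): TCP position.
- arm.get_ee_rot(): TCP orientation.
- arm.get_contact_force(): force on the tool from outside, world axes, zero at the start.
- arm.get_ft_torque(): the same for the moment, N m.
- arm.get_finger_gap(): finger opening in m.
Only numpy, scipy, OpenCV 4.12 (cv2) and the standard library are available. Lean on these libraries where they do the work, as an engineer would, in place of code of your own. Each camera call takes 0.05 s, during which the arm holds its last target.

### The job

Put the tall brown carton away lying on its side in the bench rack, between the two bottles, with its white dispensing panel on top. It is too wide to grip: first slide it, still upright, squarely up against the front edge of the low deck, then push high on its panel so that it tips over that edge onto the deck, and finally push it in square and fully home against the rear lip. Do not bump the glass shelf above, and leave the bottles, the tip box and the dishes where they are.

Things in the scene. Friction and masses are not known exactly. Their poses are not given: they have to be found in the camera images.
- carton: Closed brown pipette carton, 100 (own x) by 110 (y) by 180 mm (z), 0.3 to 0.55 kg, blue band round its foot. Starts standing on the bench before the rack. Origin: centre of the end it stands on; z points up to the other end. The dispensing panel (white, 64 by 94 mm, printed, flat) is on its -x face, which at the start looks towards the robot, within 0.3 rad of square to the rack.
- carton_foot (a point): Middle of the carton's lower edge on the side away from the panel: at carton x = 50 mm, y = 0, z = 0. At the start this edge faces the rack, its middle 35 to 68 mm short of the deck.
- carton_top (a point): Centre of the carton's upper end: at carton x = 0, y = 0, z = 180 mm. When the carton is home, this end faces the rear lip.
- rack: Fixed bench rack, white deck, aluminium uprights. Origin: on the bench, middle of the lower deck's front edge; x points level into the rack (away from the robot), y left, z up. Lower deck: solid, 25 mm high, 620 (y) by 235 mm (x), its front face at x = 0. On it a rear lip, 20 mm high, 8 mm thick, its front face at x = 205 mm. Uprights 22 mm square at y = +-298 mm. Open in front and behind.
- top_shelf: The rack's fixed glass upper shelf, aluminium bars along its front and rear edges, over the whole lower deck (620 by 235 mm). Origin: middle of its front edge, at its underside, 290 mm above the bench; total thickness 18 mm; same axes as the rack. Small bottles standing on it are only scenery.
- white_bottle: White plastic bottle with red cap, 68 mm across, 150 mm tall, standing on the lower deck to one side of the carton's place. Origin: centre of its base. Leave it alone.
- amber_bottle: Amber bottle with blue cap, 68 mm across, 150 mm tall, standing on the lower deck on the other side of the carton's place. Origin: centre of its base. Leave it alone.
- tip_box: Blue pipette-tip box with clear lid, 85 (x) by 120 (y) by 65 mm high, on the bench beside the carton. Origin: centre of its underside. Leave it alone.
- dish_stack: Stack of three clear culture dishes, 90 mm across, 42 mm high, on the bench on the other side of the carton. Origin: centre of its underside. Leave it alone.
Mind the look-alikes: they are no part of the job. Of the things like the carton, leave any that is yellow; of the rest the smaller one is meant.

How it is judged:
On the way, in this order (a step that is already met when the one before it is completed fails the run):
1. the carton, still upright, stands with its foot squarely against the deck's front edge (within 8 mm and 0.12 rad) (x of carton_foot in the frame of rack above -0.008 m and angle between the x axis of carton and the x axis of rack, either way round below 0.12 rad and angle between carton's own z axis and vertical below 0.1 rad), for 0.2 s.
2. the carton has tipped over the edge and lies on the deck, panel on top (angle between carton's own x axis and vertical above 3 rad and height (world z) of carton between 0.06 and 0.09 m), for 0.2 s.
At the end, for the whole second after the job is handed in: Carton flat on the deck, panel up (0.14 rad), its middle within 130 mm of the rack's middle, far end within 6 mm of the rear lip, square to it (0.07 rad), at rest; bottles, tip box and dishes within 15 mm of where they stood (all of step 2 and x of carton_top in the frame of rack between 0.199 and 0.21 m and angle between the z axis of carton and the x axis of rack, either way round below 0.07 rad and y of carton in the frame of rack between -0.13 and 0.13 m and linear speed of carton below 0.01 m/s and distance of each of white_bottle, amber_bottle, tip_box, dish_stack from where it was at the start of the episode below 0.015 m); the robot touches nothing.
It fails at once if a bottle, the tip box or the dish stack is shifted more than 15 mm or tipped more than 0.3 rad (distance of any of white_bottle, amber_bottle, tip_box, dish_stack from where it was at the start of the episode above 0.015 m or angle between any of white_bottle, amber_bottle, tip_box, dish_stack's own z axis and vertical above 0.3 rad).
It fails at once if the robot or the carton bumps the glass upper shelf (more than 5 N) (contact force between anything else and top_shelf above 5 N).
It also fails if it takes over 61 s, if anything falls off the work surface, if the arm or the gripper's body presses on something with over 40 N, if the wrist force passes 120 N, or if a joint passes its speed limit or range.

## Working session

There is one attempt and no reset: what is moved stays moved. The work goes in short steps, each a Python script; the robot and the scene stay as the last script left them, time stands still between calls to the robot, and variables do not carry over. Pictures are saved under pics/ and viewed, and the job is handed in when it is done.

```bash
ls; mkdir -p pics; python3 - <<'E'
from station import arm
import cv2, numpy as np
for n in ("side","top"):
    p=arm.capture(n)
    cv2.imwrite(f"pics/{n}0.png",p["color"])
    print(n,p["fov_y"],p["cx"],p["cy"],p["xyz"],p["attitude"],p["shot"])
    for t in ("carton","rack","top_shelf","white_bottle","amber_bottle","tip_box","dish_stack"):
        s=arm.silhouettes(t,p); l=arm.landmark_of(t,p)
        print(t,[(round(a["confidence"],2),np.round(np.array(a["rect"])*[512,384,512,384])) for a in s],[(round(a["confidence"],2),np.round(np.array(a["xy"])*[512,384])) for a in l])
print(arm.get_clock(),arm.get_ee_rot(),arm.nose_length)
E
```

```text
pics
side 51.07337780504974 253.23594110731327 189.73808578392894 [0.82425708 0.13715506 1.10723297] [-0.09636308  0.58615482  0.79328177 -0.13356916] 1
carton [(0.79, array([294.,  82., 362., 179.])), (0.66, array([111.,  93., 167., 161.])), (0.6, array([191., 168., 251., 234.]))] [(0.91, array([319., 151.]))]
rack [(0.87, array([  1., 185., 356., 382.]))] []
top_shelf [] [(0.72, array([202., 224.]))]
white_bottle [] [(0.2, array([212., 230.]))]
amber_bottle [] []
tip_box [(0.73, array([117., 173., 168., 208.]))] [(0.87, array([146., 197.]))]
dish_stack [(0.73, array([298., 231., 337., 256.]))] [(0.57, array([314., 250.]))]
top 56.09270985465993 260.28535288295274 195.5708094844208 [0.33971234 0.04533214 1.202626  ] [ 0.06875476 -0.65088266  0.75180533 -0.08008297] 2
carton [(0.91, array([348., 204., 413., 257.])), (0.89, array([255., 176., 299., 219.])), (0.78, array([180., 256., 255., 340.]))] [(0.85, array([273., 203.])), (0.8, array([369., 233.]))]
rack [(0.85, array([133.,  35., 382., 193.]))] [(0.56, array([264., 177.]))]
top_shelf [(0.59, array([141.,  52., 382., 166.])), (0.28, array([182., 161., 208., 180.]))] [(0.75, array([269., 149.]))]
white_bottle [(0.54, array([181., 162., 211., 181.]))] [(0.61, array([197., 170.]))]
amber_bottle [(0.94, array([320., 133., 344., 162.]))] []
tip_box [(0.97, array([325., 171., 366., 200.]))] [(0.56, array([343., 188.]))]
dish_stack [(0.59, array([181., 195., 208., 224.]))] [(0.85, array([194., 208.]))]
1.5 [-1.76116586e-05  7.84136290e-01  6.20588654e-01  3.46548190e-05] 0.008
```

View pics/side0.png

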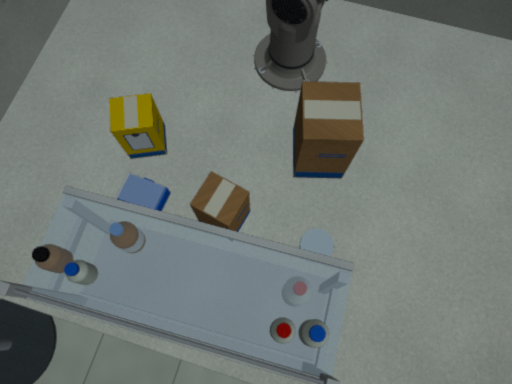

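View pics/top0.png

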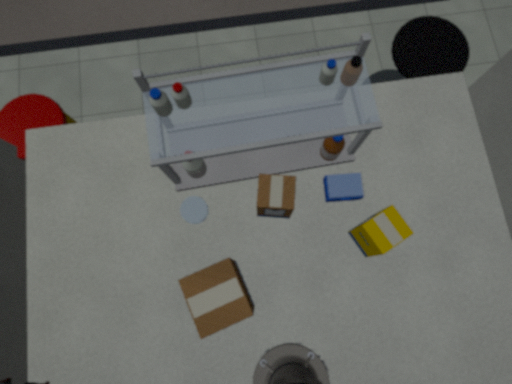

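The side view shows the meant carton at about (220,200) px, with the yellow one at (138,125) and the larger brown one at (328,130). In the top view the meant carton is at (277,195), the tip box is to its right at (343,187), and the dishes are to its left at (194,208).

```bash
cat > h.py <<'E'
import numpy as np, cv2
from scipy.spatial.transform import Rotation as R
from station import arm
def cam(p):
    f=192/np.tan(np.radians(p["fov_y"])/2)
    q=p["attitude"]; M=R.from_quat([q[1],q[2],q[3],q[0]]).as_matrix()
    return f,M,np.array(p["xyz"])
def cloud(p):
    f,M,t=cam(p); z=p["range_z"].astype(float)
    v,u=np.mgrid[0:384,0:512]
    P=np.stack([(u-p["cx"])/f*z,(v-p["cy"])/f*z,z],-1)@M.T+t
    P[z<=0]=np.nan
    return P
def proj(p,X):
    f,M,t=cam(p); c=(np.atleast_2d(X)-t)@M
    return np.stack([c[:,0]/c[:,2]*f+p["cx"],c[:,1]/c[:,2]*f+p["cy"]],-1)
E
python3 - <<'E'
from h import *
import pickle
for n in ("side","top"):
    p=arm.capture(n); P=cloud(p); pickle.dump(p,open(f"{n}.pkl","wb"))
    np.set_printoptions(precision=3,suppress=True)
    pts={"side":[(400,100),(215,195),(236,210),(213,215),(200,237),(320,258),(146,186),(250,300)],"top":[(277,188),(277,212),(195,210),(343,186),(260,147),(250,110),(240,178),(400,260),(212,290)]}[n]
    for u,v in pts: print(n,u,v,P[v,u])
    m=np.isfinite(P[...,2]);
    h,e=np.histogram(P[m][:,2],bins=np.arange(-.02,.45,.01)); print(list(zip(np.round(e,2),h)))
E
```

```text
side 400 100 [0.043 0.375 0.003]
side 215 195 [ 0.561 -0.045  0.179]
side 236 210 [0.582 0.016 0.182]
side 213 215 [ 0.611 -0.032  0.183]
side 200 237 [ 0.69  -0.021  0.302]
side 320 258 [0.661 0.222 0.31 ]
side 146 186 [ 0.56  -0.257  0.066]
side 250 300 [0.778 0.113 0.303]
[(np.float64(-0.02), np.int64(17)), (np.float64(-0.01), np.int64(28244)), (np.float64(0.0), np.int64(91931)), (np.float64(0.01), np.int64(1508)), (np.float64(0.02), np.int64(423)), (np.float64(0.03), np.int64(387)), (np.float64(0.04), np.int64(1033)), (np.float64(0.05), np.int64(270)), (np.float64(0.06), np.int64(1402)), (np.float64(0.07), np.int64(348)), (np.float64(0.08), np.int64(281)), (np.float64(0.09), np.int64(304)), (np.float64(0.1), np.int64(336)), (np.float64(0.11), np.int64(315)), (np.float64(0.12), np.int64(336)), (np.float64(0.13), np.int64(356)), (np.float64(0.14), np.int64(350)), (np.float64(0.15), np.int64(389)), (np.float64(0.16), np.int64(372)), (np.float64(0.17), np.int64(995)), (np.float64(0.18), np.int64(2790)), (np.float64(0.19), np.int64(211)), (np.float64(0.2), np.int64(246)), (np.float64(
[... 1994 characters left out ...]
nt64(69)), (np.float64(0.24), np.int64(51)), (np.float64(0.25), np.int64(3267)), (np.float64(0.26), np.int64(374)), (np.float64(0.27), np.int64(0)), (np.float64(0.28), np.int64(3)), (np.float64(0.29), np.int64(1460)), (np.float64(0.3), np.int64(15348)), (np.float64(0.31), np.int64(460)), (np.float64(0.32), np.int64(189)), (np.float64(0.33), np.int64(188)), (np.float64(0.34), np.int64(173)), (np.float64(0.35), np.int64(821)), (np.float64(0.36), np.int64(419)), (np.float64(0.37), np.int64(484)), (np.float64(0.38), np.int64(208)), (np.float64(0.39), np.int64(271)), (np.float64(0.4), np.int64(15)), (np.float64(0.41), np.int64(0)), (np.float64(0.42), np.int64(0)), (np.float64(0.43), np.int64(0))]
```

```bash
cat >> h.py <<'E'
np.set_printoptions(precision=4,suppress=True)
def rect_fit(xy,a0,L):
    # oriented min-area rectangle via percentiles
    r=cv2.minAreaRect(xy.astype(np.float32)*1000)
    return r
def carton_top(p,P,c=(0.57,-0.03),rad=.12,zr=(.172,.192)):
    m=(abs(P[...,2]-np.mean(zr))<(zr[1]-zr[0])/2)&(np.hypot(P[...,0]-c[0],P[...,1]-c[1])<rad)
    m=cv2.morphologyEx(m.astype(np.uint8),cv2.MORPH_OPEN,np.ones((3,3)))>0
    return P[m]
E
python3 - <<'E'
from h import *
import pickle
for n in ("side","top"):
    p=pickle.load(open(f"{n}.pkl","rb"));P=cloud(p)
    c=carton_top(p,P); print(n,"carton",len(c),np.median(c,0),cv2.minAreaRect(c[:,:2].astype(np.float32)*1000))
    m=(P[...,2]>.296)&(P[...,2]<.315)&(P[...,0]>.5)
    m=cv2.morphologyEx(m.astype(np.uint8),cv2.MORPH_OPEN,np.ones((3,3)))>0
    nl,lab,st,_=cv2.connectedComponentsWithStats(m.astype(np.uint8)); k=1+np.argmax(st[1:,4]); s=P[lab==k]
    print("shelf",np.median(s[:,2]),cv2.minAreaRect(s[:,:2].astype(np.float32)*1000))
    # shelf front line: min x per y bin
    def front(s,lo,hi):
        o=[]
        for y in np.arange(lo,hi,.01):
            b=s[(s[:,1]>=y)&(s[:,1]<y+.01)]
            if len(b)>3: o.append((y+.005,np.sort(b[:,0])[0]))
        o=np.array(o); k=np.polyfit(o[:,0],o[:,1],1)
        for _ in range(5):
            r=o[:,1]-np.polyval(k,o[:,0]); g=abs(r-np.median(r))<.004; k=np.polyfit(o[g,0],o[g,1],1)
        return k,np.std(r[g]),g.sum()
    print("shelf front x=k y+b",front(s,-.25,.3))
    d=P[(P[...,2]>.018)&(P[...,2]<.031)&(P[...,0]>.58)&(P[...,0]<.75)&(abs(P[...,1])<.35)]
    if n=="top": print("deck",len(d),np.median(d[:,2]),front(d,-.28,.30))
    for nm,cc in (("tip",(.565,-.26,.065)),("dish",(.569,.227,.042))):
        m=(abs(P[...,2]-cc[2])<.008)&(np.hypot(P[...,0]-cc[0],P[...,1]-cc[1])<.09); q=P[m]; print(nm,len(q),cv2.minAreaRect(q[:,:2].astype(np.float32)*1000),q.min(0),q.max(0))
    m=(P[...,2]>.04)&(P[...,2]<.27)&(P[...,0]>.6)&(abs(P[...,1])<.27)&(P[...,0]<.9); m&=(np.hypot(P[...,0]-.57,P[...,1]+.03)>.1)
    print("under shelf",P[m][::25])
E
```

```text
side carton 1805 [ 0.5663 -0.0311  0.1813] ((563.9642944335938, -32.61052703857422), (110.74609375, 100.34711456298828), 77.35472106933594)
shelf 0.3032214769465926 ((769.995361328125, -17.34027099609375), (222.66465759277344, 621.93115234375), 1.7685961723327637)
shelf front x=k y+b (array([-0.0308,  0.6588]), np.float64(0.0003811902025040271), np.int64(54))
tip 1111 ((577.65673828125, -267.26458740234375), (115.69113159179688, 80.05564880371094), 86.31165313720703) [ 0.5342 -0.3261  0.0571] [ 0.6162 -0.2079  0.0722]
dish 686 ((561.5939331054688, 233.532470703125), (67.20063781738281, 88.26116943359375), 1.6830545663833618) [0.5279 0.1897 0.0371] [0.5958 0.278  0.0494]
under shelf [[ 0.6005 -0.2688  0.0692]
 [ 0.6084 -0.2572  0.0677]
 [ 0.6035 -0.2335  0.0658]
 [ 0.6139 -0.2462  0.0677]
 [ 0.6052 -0.2131  0.063 ]]
top carton 1267 [ 0.5629 -0.0344  0.1804] ((564.5215454101562, -34.777557373046875), (109.76193237304688, 100.5302505493164), 77.56885528564453)
shelf 0.3025134458009955 ((777.555419921875, -18.56365966796875), (237.6290283203125, 621.2899780273438), 1.914310336112976)
she
[... 990 characters left out ...]
 0.6752 -0.2576  0.0627]
 [ 0.7019  0.1991  0.1517]
 [ 0.7038  0.1785  0.1265]
 [ 0.7064  0.175   0.1062]
 [ 0.7165  0.174   0.0631]
 [ 0.71    0.1733  0.0724]
 [ 0.6945  0.1842  0.1167]
 [ 0.6901  0.1928  0.1244]
 [ 0.6884  0.2054  0.1253]
 [ 0.6883  0.2215  0.1226]
 [ 0.6905  0.2333  0.1097]
 [ 0.6845  0.2658  0.1349]
 [ 0.6712  0.2649  0.1692]
 [ 0.6696  0.2688  0.1659]
 [ 0.67    0.2688  0.1534]
 [ 0.6184 -0.2631  0.0645]
 [ 0.6196 -0.2262  0.0669]
 [ 0.6776  0.2096  0.0725]
 [ 0.6102 -0.2676  0.0669]
 [ 0.6109 -0.2303  0.0716]
 [ 0.6112 -0.2184  0.0646]
 [ 0.6062 -0.22    0.0693]
 [ 0.6026 -0.2301  0.0648]
 [ 0.6162  0.228   0.0429]
 [ 0.6089  0.2542  0.0475]
 [ 0.6003  0.21    0.0419]]
```

```bash
python3 - <<'E'
import cv2
i=cv2.imread("pics/top0.png"); cv2.imwrite("pics/top0z.png",cv2.resize(i[120:240,150:390],None,fx=3.3,fy=3.3,interpolation=cv2.INTER_CUBIC))
E
```

```text
(no output)
```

View pics/top0z.png

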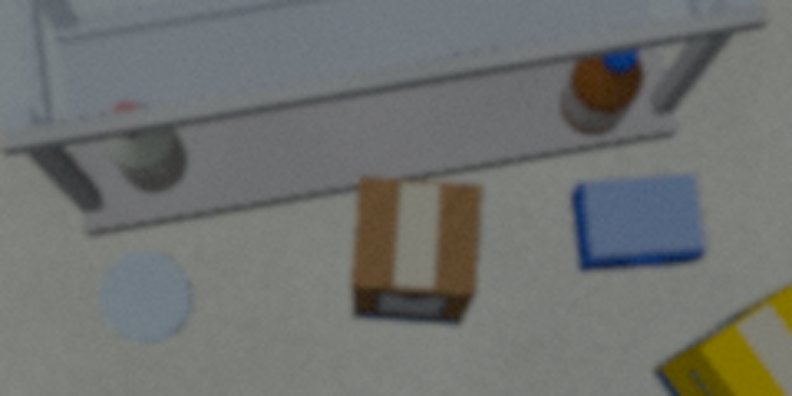

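The top zoom shows the carton with its panel facing the robot. The deck front edge runs from (90,232) to (675,130), the white bottle is at left and the amber bottle at right. Depth fits from both cameras agree: rack yaw ≈ 0.032, rack origin ≈ (0.660, -0.022), and carton centre (0.564, -0.034) with yaw -0.218. Next I check the obstacles and IK.

```bash
cat >> h.py <<'E'
YAW=.032; RO=np.array([.660,-.0223]); 
ex=np.array([np.cos(YAW),np.sin(YAW)]); ey=np.array([-ex[1],ex[0]])
def W(x,y,z): # rack->world
    return np.r_[RO+x*ex+y*ey,z]
def toR(p): d=np.asarray(p)[...,:2]-RO; return np.stack([d@ex,d@ey],-1)
def ori(tilt,flip=False,yaw=YAW): # tilt from vertical-down towards +x; jaws along rack y
    zc=np.array([np.sin(tilt)*np.cos(yaw),np.sin(tilt)*np.sin(yaw),-np.cos(tilt)])
    xc=np.array([-np.sin(yaw),np.cos(yaw),0])*(-1 if flip else 1)
    yc=np.cross(zc,xc); q=R.from_matrix(np.stack([xc,yc,zc],1)).as_quat()
    return [q[3],q[0],q[1],q[2]]
def tcp_for_tip(tip,tilt,yaw=YAW): # fingertip-centre at tip
    zc=np.array([np.sin(tilt)*np.cos(yaw),np.sin(tilt)*np.sin(yaw),-np.cos(tilt)])
    return np.asarray(tip)-.008*zc
E
python3 - <<'E'
from h import *
import pickle
p=pickle.load(open("top.pkl","rb"));P=cloud(p)
for nm,z,c in (("big",.255,(.31,.17)),("yellow",.18,(.42,-.36))):
    m=(abs(P[...,2]-z)<.02)&(np.hypot(P[...,0]-c[0],P[...,1]-c[1])<.2); m=cv2.morphologyEx(m.astype(np.uint8),cv2.MORPH_OPEN,np.ones((3,3)))>0
    q=P[m]; r=cv2.minAreaRect(q[:,:2].astype(np.float32)*1000); print(nm,len(q),np.median(q[:,2]),r,cv2.boxPoints(r).tolist())
print(arm.get_qpos(), arm.get_eef_pos())
for tilt in (0,.5,.8,1.0,1.2,1.4):
  for flip in (0,1):
    for nm,t in (("pre",(-.20,-.012,.045)),("hi",(-.14,-.012,.16)),("hi2",(.02,-.012,.2)),("in",(.025,-.012,.075))):
        s=arm.inverse_kinematics(list(tcp_for_tip(W(*t),tilt)),ori(tilt,flip))
        print(tilt,flip,nm,None if s is None else np.round(s,2))
E
```

```text
big 3638 0.25800541522542086 ((297.07073974609375, 166.43666076660156), (157.18478393554688, 143.71664428710938), 15.551797866821289) [[202.08984375, 214.5927734375], [240.62164306640625, 76.1378173828125], [392.0516357421875, 118.28054809570312], [353.51983642578125, 256.7355041503906]]
yellow 1418 0.18022918784494835 ((409.5584411621094, -331.97381591796875), (99.95323181152344, 111.05509948730469), 25.17270851135254) [[340.7095642089844, -302.9772033691406], [387.9466857910156, -403.4853820800781], [478.4073181152344, -360.9704284667969], [431.1701965332031, -260.4622497558594]]
[-1.4471  0.477   0.0224  1.5554 -0.0115  1.1093 -0.0831] [0.1551 0.657  0.2307]
0 0 pre [-0.38  0.43  0.41  2.21 -0.33  0.55  1.88]
0 0 hi [-0.57  0.35  0.65  2.02 -0.28  0.86  1.84]
0 0 hi2 [-0.45  0.57  0.61  1.59 -0.36  1.09  1.85]
0 0 in [-0.33  0.68  0.42  1.66 -0.35  0.87  1.84]
0 1 pre [-0.73  0.58  0.88  2.23 -0.76  0.66 -0.83]
0 1 hi [-0.87  0.52  1.1   2.03 -0.58  0.95 -1.  ]
0 1 hi2 [-0.62  0.67  0.91  1.6  -0.57  1.15 -1.12]
0 1 in [-0.55  0.79  0.78  1.68 -0.66  0.96 -1.05]
0.5 0 pre None
0.5
[... 680 characters left out ...]
-1.62]
1.0 0 in [ 0.11  0.64 -0.19  2.33  3.05  0.82 -1.42]
1.0 1 pre None
1.0 1 hi None
1.0 1 hi2 [ 0.78  0.51 -0.98  2.28  2.58  0.58  2.37]
1.0 1 in [ 0.77  0.9  -0.99  2.29  2.71  0.9   2.5 ]
1.2 0 pre None
1.2 0 hi None
1.2 0 hi2 [-0.23  0.46  0.21  2.43  3.18  0.94 -1.68]
1.2 0 in [ 0.    0.79 -0.06  2.38  3.12  1.22 -1.53]
1.2 1 pre None
1.2 1 hi None
1.2 1 hi2 [ 0.93  0.8  -1.19  2.36  2.76  0.96  2.47]
1.2 1 in [ 0.96  1.31 -1.21  2.33  2.95  1.18  2.8 ]
1.4 0 pre None
1.4 0 hi None
1.4 0 hi2 [ 0.27  0.64 -0.36  2.43  3.11  1.3  -1.35]
1.4 0 in [ 0.77  1.23 -0.88  2.33  3.29  1.4  -0.72]
1.4 1 pre None
1.4 1 hi None
1.4 1 hi2 None
1.4 1 in [-1.07  2.03  1.21  2.42  2.77  1.46 -0.15]
```

```bash
python3 - <<'E'
from h import *
for z in (.03,.05,.07):
  for tilt in (.34,.38,.42,.46,.5):
    print(z,tilt,[(x,fl) for x in (-.19,-.175,-.16,-.145,-.13,-.115,-.10) for fl in (0,1) if arm.inverse_kinematics(list(tcp_for_tip(W(x,-.012,z),tilt)),ori(tilt,fl)) is not None])
print("yawed")
for z in (.04,):
  for tilt in (.4,.5,.6,.8):
   for yo in (-.9,-.6,-.3,.3,.6,.9):
    y=YAW+yo
    print(z,tilt,yo,[x for x in (-.19,-.175,-.16,-.145,-.13,-.115,-.10) if any(arm.inverse_kinematics(list(tcp_for_tip(W(x,-.012,z),tilt,y)),ori(tilt,f,y)) is not None for f in(0,1))])
print(arm.get_clock())
E
```

```text
0.03 0.34 [(-0.19, 0), (-0.19, 1), (-0.175, 0), (-0.175, 1), (-0.16, 0), (-0.16, 1), (-0.145, 0), (-0.145, 1), (-0.13, 0), (-0.13, 1), (-0.115, 0), (-0.115, 1), (-0.1, 0), (-0.1, 1)]
0.03 0.38 [(-0.175, 0), (-0.16, 0), (-0.16, 1), (-0.145, 0), (-0.145, 1), (-0.13, 0), (-0.13, 1), (-0.115, 0), (-0.115, 1), (-0.1, 0), (-0.1, 1)]
0.03 0.42 [(-0.16, 0), (-0.16, 1), (-0.145, 0), (-0.145, 1), (-0.13, 0), (-0.13, 1), (-0.115, 0), (-0.115, 1), (-0.1, 0), (-0.1, 1)]
0.03 0.46 [(-0.145, 0), (-0.145, 1), (-0.13, 0), (-0.13, 1), (-0.115, 0), (-0.115, 1), (-0.1, 0), (-0.1, 1)]
0.03 0.5 [(-0.145, 0), (-0.145, 1), (-0.13, 0), (-0.13, 1), (-0.115, 0), (-0.115, 1), (-0.1, 0), (-0.1, 1)]
0.05 0.34 [(-0.19, 0), (-0.19, 1), (-0.175, 0), (-0.175, 1), (-0.16, 0), (-0.16, 1), (-0.145, 0), (-0.145, 1), (-0.13, 0), (-0.13, 1), (-0.115, 0), (-0.115, 1), (-0.1, 0), (-0.1, 1)]
0.05 0.38 [(-0.175, 0), (-0.175, 1), (-0.16, 0), (-0.16, 1), (-0.145, 0), (-0.145, 1), (-0.13, 0), (-0.13, 1), (-0.115, 0), (-0.115, 1), (-0.1, 0), (-0.1, 1)]
0.05 0.42 [(-0.175, 0), (-0.16, 0), (-0.145, 0), (-0.145, 1), (-0.13, 0), (-0.1
[... 1610 characters left out ...]
.04 0.5 0.3 [-0.16, -0.145, -0.13, -0.115, -0.1]
0.04 0.5 0.6 [-0.19, -0.175, -0.16, -0.145, -0.13, -0.115, -0.1]
0.04 0.5 0.9 [-0.19, -0.175, -0.16, -0.145, -0.13, -0.115, -0.1]
0.04 0.6 -0.9 [-0.19, -0.175, -0.16, -0.145, -0.13, -0.115, -0.1]
0.04 0.6 -0.6 [-0.145, -0.13, -0.115, -0.1]
0.04 0.6 -0.3 [-0.115, -0.1]
0.04 0.6 0.3 [-0.13, -0.115, -0.1]
0.04 0.6 0.6 [-0.175, -0.16, -0.145, -0.13, -0.115, -0.1]
0.04 0.6 0.9 [-0.19, -0.175, -0.16, -0.145, -0.13, -0.115, -0.1]
0.04 0.8 -0.9 [-0.175, -0.16, -0.145, -0.13, -0.115, -0.1]
0.04 0.8 -0.6 [-0.1]
0.04 0.8 -0.3 []
0.04 0.8 0.3 []
0.04 0.8 0.6 [-0.145, -0.13, -0.115, -0.1]
0.04 0.8 0.9 [-0.19, -0.175, -0.16, -0.145, -0.13, -0.115, -0.1]
1.6
```

```bash
python3 - <<'E'
from h import *
q=arm.get_ee_rot()
try:
    arm.move_l([.155,.657,.42],None,.25); print("up",arm.get_clock())
except arm.IKError as e: print(e)
for fl in (0,1):
    for T,(x,z) in ((.0,(-.18,.42)),(.2,(-.18,.40)),(.35,(-.18,.35)),(.4,(-.178,.045))):
        s=arm.inverse_kinematics(list(tcp_for_tip(W(x,-.012,z),T)),ori(T,fl)); print(fl,T,x,z,s if s is None else np.round(s,2))
E
```

```text
up 2.5083
0 0.0 -0.18 0.42 [-1.02 -0.05  0.96  1.75  0.04  1.42  1.54]
0 0.2 -0.18 0.4 [-1.12 -0.29  0.87  1.91  0.28  1.23  1.28]
0 0.35 -0.18 0.35 [-0.76 -0.26  0.59  2.09  0.23  0.93  1.33]
0 0.4 -0.178 0.045 [ 0.45  0.4  -0.57  2.41  1.63  0.21 -0.03]
1 0.0 -0.18 0.42 [-0.97 -0.04  0.91  1.75  0.03  1.42 -1.6 ]
1 0.2 -0.18 0.4 [-0.9  -0.21  0.73  1.91  0.18  1.2  -1.76]
1 0.35 -0.18 0.35 [-0.79 -0.27  0.61  2.09  0.25  0.93 -1.83]
1 0.4 -0.178 0.045 None
```

```bash
python3 - <<'E'
from h import *
arm.move_j([0.05,-.05,0,1.75,0,1.42,1.54]); print(arm.get_clock(),arm.get_eef_pos())
for T,(x,z) in ((.0,(-.18,.42)),(0,(-.18,.25)),(.2,(-.18,.25)),(.3,(-.178,.15)),(.38,(-.178,.045)),(.4,(-.178,.045)),(.4,(-.17,.045))):
  for fl in (0,1):
    s=arm.inverse_kinematics(list(tcp_for_tip(W(x,-.012,z),T)),ori(T,fl)); print(fl,T,x,z,s if s is None else np.round(s,2))
p=arm.capture("side"); cv2.imwrite("pics/s1.png",p["color"])
E
```

```text
5.3167 [ 0.4452 -0.0839  0.4397]
0 0.0 -0.18 0.42 [-0.    0.02 -0.05  1.7   0.    1.42  1.56]
1 0.0 -0.18 0.42 [ 0.04  0.03 -0.09  1.7   0.    1.42 -1.59]
0 0 -0.18 0.25 [-0.    0.13 -0.05  1.97  0.01  1.04  1.55]
1 0 -0.18 0.25 [-0.    0.13 -0.05  1.97  0.01  1.04 -1.59]
0 0.2 -0.18 0.25 [ 0.01  0.02 -0.06  2.11  0.01  0.81  1.55]
1 0.2 -0.18 0.25 [ 0.05  0.02 -0.1   2.1   0.01  0.81 -1.59]
0 0.3 -0.178 0.15 [ 0.    0.13 -0.06  2.29  0.03  0.43  1.52]
1 0.3 -0.178 0.15 [-0.03  0.13 -0.02  2.29  0.02  0.42 -1.61]
0 0.38 -0.178 0.045 [ 0.46  0.4  -0.58  2.39  1.47  0.22  0.14]
1 0.38 -0.178 0.045 None
0 0.4 -0.178 0.045 [ 0.8   0.53 -0.98  2.39  1.57  0.43  0.1 ]
1 0.4 -0.178 0.045 None
0 0.4 -0.17 0.045 [ 0.79  0.54 -0.98  2.37  1.55  0.44  0.13]
1 0.4 -0.17 0.045 None
```

View pics/s1.png

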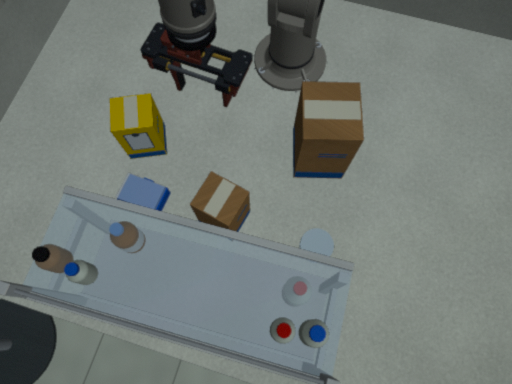

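```bash
cat >> h.py <<'E'
def ml(x,z,T,y=-.010,sp=.1):
    arm.move_l(list(tcp_for_tip(W(x,y,z),T)),ori(T,0),sp)
def ik(x,z,T,y=-.010):
    s=arm.inverse_kinematics(list(tcp_for_tip(W(x,y,z),T)),ori(T,0)); return None if s is None else np.round(s,2)
def st(m=""):
    print(m,round(arm.get_clock(),2),arm.get_eef_pos(),arm.get_contact_force(),np.round(arm.get_qpos(),2))
E
python3 - <<'E'
from h import *
arm.command_gripper(.062)
arm.reach(list(tcp_for_tip(W(-.18,-.01,.25),.2)),ori(.2,0)); st()
ml(-.182,.14,.30,sp=.15); st()
for x,z,T in ((-.18,.06,.34),(-.175,.05,.36),(-.175,.05,.38),(-.17,.05,.4),(-.16,.05,.42),(-.15,.05,.44),(-.13,.05,.46),(-.11,.05,.46)): print(x,z,T,ik(x,z,T))
try: ml(-.182,.06,.32,sp=.15); st()
except arm.IKError as e: print("IKE",e)
for x,z,T in ((-.175,.05,.36),(-.175,.05,.38),(-.17,.05,.4),(-.16,.05,.42),(-.15,.05,.44),(-.13,.05,.46),(-.11,.05,.46)): print(x,z,T,ik(x,z,T))
E
```

```text
6.75 [ 0.4797 -0.0384  0.259 ] [ 0.3283 -0.2903  0.2274] [ 0.01  0.02 -0.06  2.1   0.01  0.82  1.54]
 7.63 [ 0.4774 -0.0383  0.1489] [-0.6982  0.6433  0.2552] [ 0.    0.14 -0.06  2.3   0.04  0.4   1.51]
-0.18 0.06 0.34 [ 0.29  0.33 -0.39  2.37  0.84  0.18  0.73]
-0.175 0.05 0.36 [ 0.47  0.39 -0.6   2.37  1.26  0.24  0.34]
-0.175 0.05 0.38 [ 0.46  0.39 -0.59  2.38  1.39  0.22  0.21]
-0.17 0.05 0.4 [ 0.63  0.44 -0.78  2.38  1.51  0.31  0.12]
-0.16 0.05 0.42 [ 0.79  0.53 -0.98  2.36  1.58  0.43  0.1 ]
-0.15 0.05 0.44 [ 0.93  0.67 -1.18  2.35  1.63  0.6   0.12]
-0.13 0.05 0.46 [ 0.92  0.71 -1.18  2.32  1.66  0.63  0.11]
-0.11 0.05 0.46 [ 0.77  0.6  -0.98  2.28  1.63  0.48  0.09]
IKE the arm cannot follow that straight line within its joint ranges
-0.175 0.05 0.36 [ 0.47  0.39 -0.6   2.37  1.26  0.24  0.34]
-0.175 0.05 0.38 [ 0.46  0.39 -0.59  2.38  1.39  0.22  0.21]
-0.17 0.05 0.4 [ 0.63  0.44 -0.78  2.38  1.51  0.31  0.12]
-0.16 0.05 0.42 [ 0.79  0.53 -0.98  2.36  1.58  0.43  0.1 ]
-0.15 0.05 0.44 [ 0.93  0.67 -1.18  2.35  1.63  0.6   0.12]
-0.13 0.05 0.46 [ 0.92  0.71 -1.18  2.32  1.66  0.63  0.11]
-0.11 0.05 0.46 [ 0.77  0.6  -0.98  2.28  1.63  0.48  0.09]
```

```bash
python3 - <<'E'
from h import *
for z in (.14,.18,.22,.26):
  for T in (.36,.42,.46,.5): print(z,T,ik(-.182,z,T))
E
```

```text
0.14 0.36 [-0.    0.12 -0.06  2.35  0.05  0.31  1.5 ]
0.14 0.42 [-0.01  0.11 -0.05  2.39  0.08  0.22  1.47]
0.14 0.46 [ 0.25  0.12 -0.32  2.41  0.3   0.17  1.25]
0.14 0.5 None
0.18 0.36 [ 0.01  0.05 -0.07  2.31  0.03  0.43  1.52]
0.18 0.42 [ 0.01  0.03 -0.07  2.35  0.04  0.34  1.51]
0.18 0.46 [ 0.01  0.02 -0.07  2.38  0.05  0.28  1.5 ]
0.18 0.5 [ 0.01  0.01 -0.07  2.41  0.06  0.22  1.49]
0.22 0.36 [ 0.02 -0.02 -0.07  2.26  0.01  0.54  1.54]
0.22 0.42 [ 0.01 -0.04 -0.07  2.31  0.02  0.46  1.53]
0.22 0.46 [ 0.01 -0.06 -0.07  2.33  0.02  0.4   1.53]
0.22 0.5 [ 0.01 -0.07 -0.07  2.36  0.02  0.35  1.53]
0.26 0.36 [ 0.03 -0.07 -0.08  2.21  0.    0.64  1.55]
0.26 0.42 [ 0.02 -0.1  -0.08  2.25  0.    0.57  1.55]
0.26 0.46 [ 0.02 -0.12 -0.07  2.28  0.    0.52  1.55]
0.26 0.5 [ 0.02 -0.13 -0.07  2.31  0.    0.46  1.55]
```

```bash
python3 - <<'E'
from h import *
ml(-.19,.36,.2,sp=.25); st()
arm.move_j([.55,.08,-.68,1.85,.25,1.2,1.3]); st()
for x,z,T in ((-.19,.33,.2),(-.185,.25,.3),(-.182,.14,.34),(-.18,.06,.36),(-.17,.05,.4),(-.16,.05,.42)): print(x,z,T,ik(x,z,T))
E
```

```text
8.67 [ 0.4682 -0.0385  0.3669] [-1.114  -0.3471 -0.198 ] [ 0.01 -0.09 -0.06  1.96 -0.    1.07  1.55]
 9.38 [ 0.4853 -0.0728  0.3446] [ 0.4001 -0.1688 -0.8298] [ 0.55  0.08 -0.68  1.85  0.25  1.2   1.3 ]
-0.19 0.33 0.2 [ 0.65 -0.04 -0.66  1.97 -0.04  1.    1.6 ]
-0.185 0.25 0.3 [ 0.64 -0.   -0.67  2.15 -0.    0.69  1.57]
-0.182 0.14 0.34 [ 0.59  0.18 -0.69  2.3   0.36  0.38  1.22]
-0.18 0.06 0.36 [ 0.48  0.36 -0.6   2.37  1.14  0.23  0.46]
-0.17 0.05 0.4 [ 0.63  0.44 -0.78  2.38  1.51  0.31  0.12]
-0.16 0.05 0.42 [ 0.79  0.53 -0.98  2.36  1.58  0.43  0.1 ]
```

```bash
python3 - <<'E'
from h import *
arm.reach(list(tcp_for_tip(W(-.186,-.01,.25),.3)),ori(.3,0)); st()
for x,z,T in ((-.184,.16,.34),(-.184,.10,.35),(-.18,.06,.36),(-.172,.05,.39)):
    try: ml(x,z,T,sp=.15); st("L")
    except arm.IKError as e:
        print("IKE",x,z,T, ik(x,z,T)); break
E
```

```text
9.93 [ 0.4724 -0.0382  0.2587] [1.1786 0.1345 0.0367] [ 0.64 -0.01 -0.67  2.15 -0.    0.69  1.57]
L 10.68 [ 0.4753 -0.0378  0.1687] [ 1.3592  0.2068 -0.1647] [ 0.57  0.13 -0.66  2.29  0.23  0.42  1.34]
L 11.23 [ 0.4747 -0.038   0.1085] [-0.8256  0.4204  0.1555] [ 0.39  0.24 -0.49  2.35  0.52  0.25  1.05]
L 12.1 [ 0.4781 -0.0384  0.0681] [-0.1646 -0.1493 -0.1734] [ 0.33  0.33 -0.43  2.38  1.02  0.17  0.55]
L 12.6 [ 0.4855 -0.038   0.0577] [-0.1126 -1.0673 -0.5446] [ 0.37  0.37 -0.48  2.39  1.45  0.18  0.14]
```

```bash
cat >> h.py <<'E'
def look(name,zr=(.165,.197)):
    p=arm.capture("top"); P=cloud(p); cv2.imwrite(f"pics/{name}.png",cv2.resize(p["color"][100:260,150:400],None,fx=3,fy=3,interpolation=cv2.INTER_CUBIC))
    return p,P
E
python3 - <<'E'
from h import *
for x,T in ((-.16,.41),(-.148,.44),(-.136,.46),(-.124,.46)):
    try: ml(x,.05,T,sp=.05); st("L")
    except arm.IKError as e:
        print("IKE",x,T, ik(x,.05,T)); break
p,P=look("p1"); c=carton_top(p,P); print(len(c),np.median(c,0),cv2.minAreaRect(c[:,:2].astype(np.float32)*1000))
E
```

```text
L 12.98 [ 0.4972 -0.0375  0.0576] [ 0.2895 -0.4189 -0.2583] [ 0.37  0.39 -0.49  2.38  1.57  0.18  0.03]
L 13.37 [ 0.5087 -0.0371  0.0572] [ 0.7308  0.1586 -0.2119] [ 0.43  0.41 -0.55  2.37  1.74  0.22 -0.13]
L 13.75 [ 0.5207 -0.0366  0.0572] [ 0.1484  0.0415 -0.3851] [ 0.45  0.43 -0.59  2.36  1.81  0.24 -0.19]
L 14.14 [ 0.5331 -0.0361  0.0573] [-0.7989  0.2814 -0.1952] [ 0.43  0.44 -0.56  2.33  1.77  0.23 -0.14]
1251 [ 0.5947 -0.024   0.1803] ((575.47607421875, -42.67616271972656), (143.8563232421875, 146.71633911132812), 1.2072824239730835)
```

View pics/p1.png

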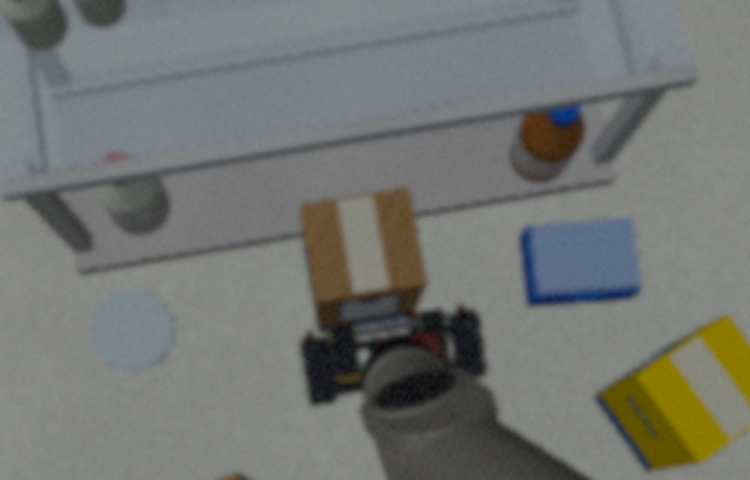

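The carton has rotated to nearly square (its top is at about (362,250) px) and stands just short of the deck edge. I continue to contact, watching the force.

```bash
cat >> h.py <<'E'
def topfit(p,P,tol=.006,zt=.1805,xmin=.52):
    m=(abs(P[...,2]-zt)<tol)&(np.hypot(P[...,0]-.595,P[...,1]+.03)<.1)&(p["color"].astype(int)[...,2]>=p["color"].astype(int)[...,0]-8)
    m=cv2.morphologyEx(m.astype(np.uint8),cv2.MORPH_OPEN,np.ones((5,5)))
    n,lab,s,_=cv2.connectedComponentsWithStats(m); k=1+np.argmax(s[1:,4]); c=P[lab==k]
    r=cv2.minAreaRect(c[:,:2].astype(np.float32)*1000); b=cv2.boxPoints(r)/1000
    return r,toR(b),toR(np.array(r[0])/1000)
E
python3 - <<'E'
from h import *
x=-.124
while x<-.100:
    x+=.004
    try: ml(x,.05,.46,sp=.05)
    except arm.IKError: print("IKE",x,ik(x,.05,.46)); break
    f=arm.get_contact_force(); print(round(x,3),f,toR(arm.get_eef_pos()))
    if np.hypot(*f[:2])>6: break
arm.pause(.3); st()
p,P=look("p2"); print(topfit(p,P))
p=arm.capture("side"); cv2.imwrite("pics/s2.png",p["color"]); print(topfit(p,cloud(p)))
E
```

```text
-0.12 [ 0.1633 -0.0875 -0.9   ] [-0.1235 -0.01  ]
-0.116 [-0.7616 -0.5009 -0.5061] [-0.1195 -0.01  ]
-0.112 [-0.0218  0.0371  0.4549] [-0.1153 -0.01  ]
-0.108 [-4.1258 -0.0655  0.6213] [-0.1122 -0.0099]
-0.104 [-17.0482  -0.4069   9.2237] [-0.1117 -0.0098]
 15.74 [ 0.5487 -0.0356  0.0554] [-17.4059  -0.3115   8.5434] [ 0.4   0.46 -0.52  2.3   1.68  0.22 -0.06]
(((609.9489135742188, -22.834259033203125), (100.65409851074219, 110.09765625), 1.5085172653198242), array([[-0.1001,  0.0564],
       [-0.1007, -0.0537],
       [-0.    , -0.0543],
       [ 0.0006,  0.0558]]), array([-0.05  ,  0.0011]))
(((595.3546752929688, -20.886966705322266), (74.03173828125, 110.24895477294922), 2.204246759414673), array([[-0.1019,  0.0584],
       [-0.1012, -0.0519],
       [-0.0272, -0.0514],
       [-0.0279,  0.0588]]), array([-0.0646,  0.0035]))
```

View pics/p2.png

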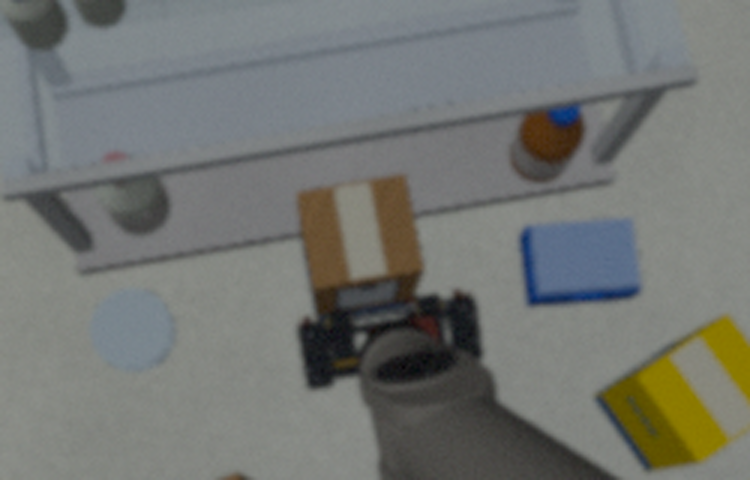

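Top-view fit: carton square against the deck (corners at rack x ≈ 0.000 and -0.100, y ≈ 0). The wrist pushed with 17 N. Step 1 is met, so now I tip it.

```bash
cat >> h.py <<'E'
def arc(th,T,h=.125):
    a=np.radians(th); c=np.array([-.1,h-.025]); 
    C=np.array([c[0]*np.cos(a)+c[1]*np.sin(a), .025-c[0]*np.sin(a)+c[1]*np.cos(a)])
    return C-.01*np.array([np.cos(T),np.sin(T)])
def Tof(th): return .5+.25*min(th,45)/45
E
python3 - <<'E'
from h import *
ml(-.125,.05,.46,sp=.08); st("back")
ml(-.140,.09,.46,y=0.,sp=.12); st("")
x,z=arc(0,.5)
ml(-.140,z,.5,y=.001,sp=.12); st("up")
for th in range(0,56,5):
    x,z=arc(th,Tof(th)); print(th,np.round([x,z],3),ik(x,z,Tof(th),y=.001))
p,P=look("p3"); print(topfit(p,P))
E
```

```text
back 16.26 [ 0.5327 -0.0366  0.0576] [-0.2585 -0.8105  0.4535] [ 0.44  0.44 -0.57  2.33  1.77  0.24 -0.14]
 16.82 [ 0.5174 -0.0269  0.0975] [-0.4344  0.6914  0.2345] [ 0.41  0.32 -0.55  2.35  1.32  0.19  0.25]
up 17.23 [ 0.5163 -0.0264  0.1269] [0.6324 0.1798 0.7722] [ 0.49  0.26 -0.63  2.36  1.2   0.19  0.37]
0 [-0.109  0.12 ] [ 0.49  0.31 -0.64  2.29  1.16  0.23  0.43]
5 [-0.1    0.128] [ 0.47  0.3  -0.62  2.29  1.22  0.21  0.37]
10 [-0.09   0.136] [ 0.44  0.29 -0.59  2.28  1.3   0.19  0.28]
15 [-0.079  0.142] [ 0.44  0.29 -0.59  2.28  1.41  0.19  0.17]
20 [-0.068  0.147] [ 0.45  0.3  -0.6   2.27  1.55  0.19  0.04]
25 [-0.056  0.152] [ 0.46  0.31 -0.61  2.26  1.69  0.2  -0.09]
30 [-0.044  0.155] [ 0.47  0.32 -0.63  2.25  1.82  0.21 -0.22]
35 [-0.032  0.158] [ 0.47  0.34 -0.62  2.24  1.96  0.23 -0.35]
40 [-0.02   0.159] [ 0.48  0.36 -0.65  2.23  2.07  0.26 -0.44]
45 [-0.007  0.16 ] [ 0.53  0.39 -0.71  2.22  2.13  0.3  -0.48]
50 [0.005 0.159] [ 0.5   0.4  -0.67  2.2   2.12  0.29 -0.47]
55 [0.017 0.157] [ 0.47  0.42 -0.64  2.18  2.11  0.29 -0.46]
(((609.8043823242188, -22.88388442993164), (100.18614959716797, 110.20816040039062), 2.0242998600006104), array([[-0.1005,  0.056 ],
       [-0.1001, -0.0542],
       [ 0.0001, -0.0539],
       [-0.0003,  0.0563]]), array([-0.0502,  0.001 ]))
```

View pics/p3.png

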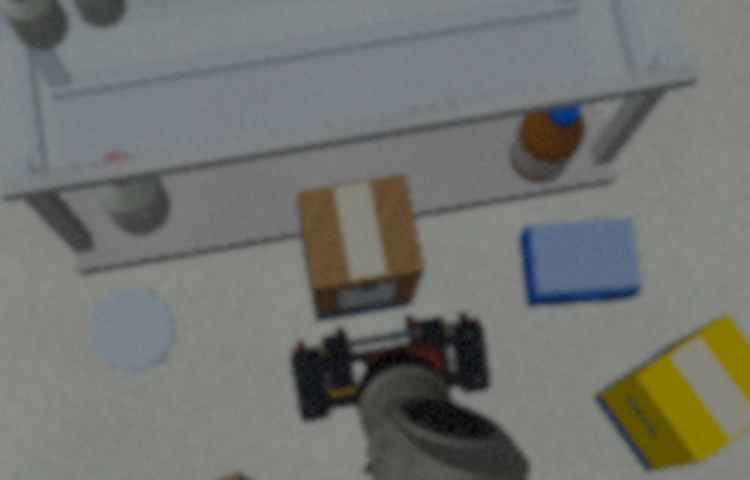

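The carton stays square at the deck edge. All arc poses are solvable, so I tip along the arc.

```bash
python3 - <<'E'
from h import *
for th in (0,6,12,18,24,30):
    T=Tof(th); x,z=arc(th,T)
    try: ml(x,z,T,y=.001,sp=.06)
    except arm.IKError: print("IKE",th); break
    print(th,round(arm.get_clock(),2),arm.get_contact_force())
st()
p,P=look("p4"); p=arm.capture("side"); cv2.imwrite("pics/s4.png",cv2.resize(p["color"][120:330,100:380],None,fx=2.7,fy=2.7))
E
```

```text
0 17.94 [-0.1163  0.4872 -0.1263]
6 18.33 [-0.7757 -0.5241  0.2089]
12 18.73 [-1.9364  0.564  -0.0114]
18 19.12 [-0.7837 -0.2806  0.4577]
24 19.51 [0.045  0.2745 0.3352]
30 19.9 [ 0.1823  0.6368 -0.706 ]
 19.9 [ 0.6102 -0.023   0.1614] [ 0.1823  0.6368 -0.706 ] [ 0.52  0.33 -0.69  2.25  1.79  0.23 -0.18]
```

View pics/p4.png

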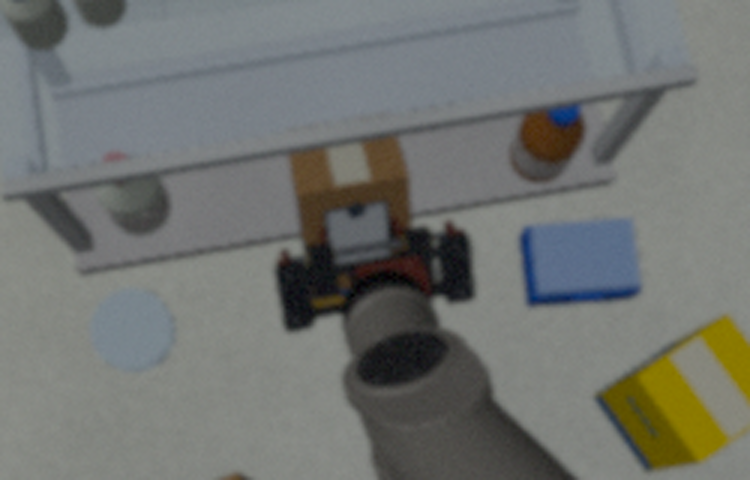

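View pics/s4.png

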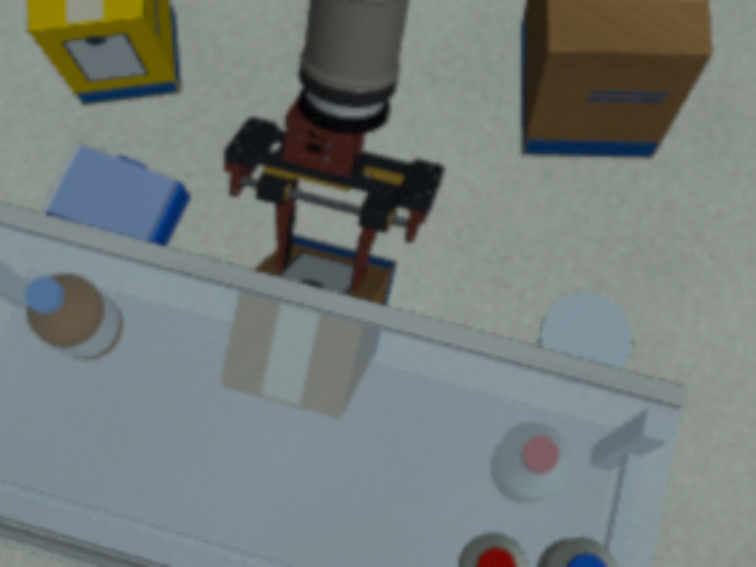

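Both views show the carton tilted about 30° over the deck edge and square, with the fingers on the panel and the hand clear in front of the shelf bar. I continue.

```bash
python3 - <<'E'
from h import *
for th in (35,40,45,50,55):
    T=Tof(th); x,z=arc(th,T)
    try: ml(x,z,T,y=.001,sp=.06)
    except arm.IKError: print("IKE",th); break
    print(th,round(arm.get_clock(),2),arm.get_contact_force())
st()
p,P=look("p5"); p=arm.capture("side"); cv2.imwrite("pics/s5.png",cv2.resize(p["color"][120:330,100:380],None,fx=2.7,fy=2.7))
E
```

```text
35 20.36 [-0.5324  0.0654 -0.7532]
40 20.72 [ 0.0119  1.2606 -0.1014]
45 21.07 [-0.1565 -0.3362  0.1009]
50 21.43 [ 0.4164  0.5481 -0.6059]
55 21.79 [-0.5102 -0.8423 -0.7105]
 21.79 [ 0.6721 -0.0208  0.1632] [-0.5102 -0.8423 -0.7105] [ 0.58  0.46 -0.78  2.17  2.02  0.34 -0.34]
```

View pics/p5.png

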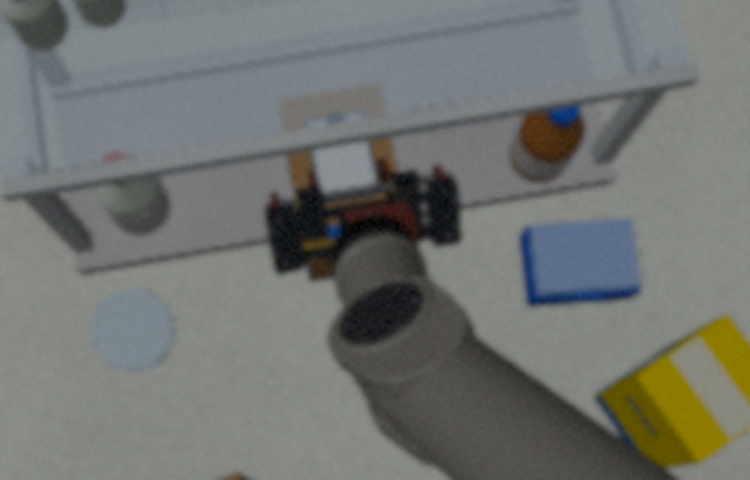

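View pics/s5.png

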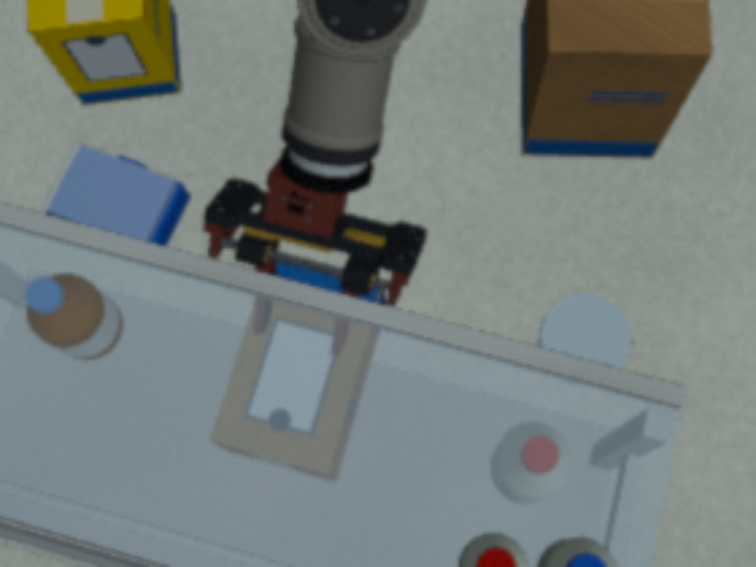

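The carton lies on the deck with its panel up; the panel shows at about (290,375) px in the side view. I back off, drop behind its near end, and push it home.

```bash
python3 - <<'E'
from h import *
for x,z,T in ((-.03,.17,.72),(-.085,.165,.6)):
    try: ml(x,z,T,y=.001,sp=.12)
    except arm.IKError: print("IKE",x,z,T,ik(x,z,T,.001)); break
st()
for x,z,T in ((-.085,.12,.52),(-.085,.07,.5),(-.07,.07,.5),(-.04,.065,.55),(.015,.065,.6)): print(x,z,T,ik(x,z,T,.001))
p,P=look("p6")
m=(abs(P[...,2]-.125)<.008)&(abs(P[...,1]+.03)<.1)&(P[...,0]>.58)&(P[...,0]<.7); c=toR(P[m]); print(len(c),np.median(P[m][:,2]),cv2.minAreaRect(c.astype(np.float32)*1000))
E
```

```text
23.27 [ 0.5709 -0.0241  0.1715] [ 0.5191 -0.6245  0.1328] [ 0.53  0.25 -0.68  2.28  1.25  0.19  0.34]
-0.085 0.12 0.52 [ 0.5   0.35 -0.66  2.26  1.26  0.24  0.34]
-0.085 0.07 0.5 [ 0.32  0.42 -0.46  2.28  1.7   0.2  -0.11]
-0.07 0.07 0.5 [ 0.3   0.44 -0.45  2.25  1.63  0.2  -0.03]
-0.04 0.065 0.55 [ 0.23  0.47 -0.37  2.22  2.    0.19 -0.4 ]
0.015 0.065 0.6 [ 0.24  0.54 -0.38  2.13  2.06  0.22 -0.44]
1108 0.12543270802987483 ((-9.446475982666016, 0.9185028076171875), (110.44471740722656, 101.18373107910156), 89.73878479003906)
```

View pics/p6.png

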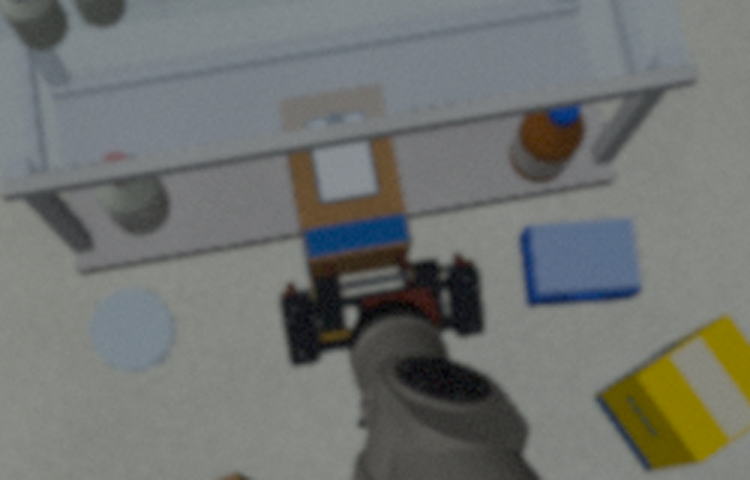

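The carton is square and flat (top at 0.125 m), with its near end at rack x ≈ -0.060. It needs about 85 mm more.

```bash
python3 - <<'E'
from h import *
for x,z,T in ((-.095,.12,.5),(-.092,.072,.48)):
    try: ml(x,z,T,y=.001,sp=.12)
    except arm.IKError: print("IKE",x,z,T,ik(x,z,T,.001)); raise SystemExit
st()
for x,T in ((-.075,.5),(-.05,.53),(-.025,.56),(-.005,.58)):
    try: ml(x,.07,T,y=.001,sp=.05)
    except arm.IKError: print("IKE",x,T,ik(x,.07,T,.001)); raise SystemExit
    f=arm.get_contact_force(); print(x,round(arm.get_clock(),2),f)
    if abs(f[0])>9: break
p,P=look("p7")
m=(abs(P[...,2]-.125)<.008)&(abs(P[...,1]+.03)<.1)&(P[...,0]>.58)&(P[...,0]<.75); c=toR(P[m]); print(len(c),np.median(P[m][:,2]),cv2.minAreaRect(c.astype(np.float32)*1000))
E
```

```text
24.41 [ 0.5646 -0.0242  0.0797] [-1.185   0.6437  1.3615] [ 0.43  0.43 -0.59  2.27  1.53  0.25  0.08]
-0.075 24.9 [-0.0777  0.5138  0.54  ]
-0.05 25.54 [-0.0918  0.8104 -0.64  ]
-0.025 26.19 [-0.1738 -0.3176 -1.186 ]
-0.005 26.74 [0.4215 0.7114 0.122 ]
605 0.12531952817204317 ((-3.95538330078125, 1.9606361389160156), (111.45550537109375, 126.54926300048828), 89.70011138916016)
```

View pics/p7.png

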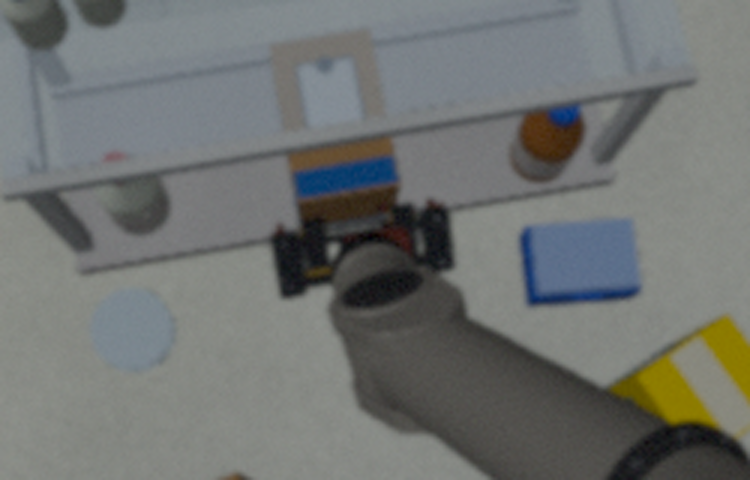

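The carton is square and still moving in. I push the last ~20 mm until the force rises.

```bash
python3 - <<'E'
from h import *
x=-.005
while x<.026:
    x+=.004
    try: ml(x,.07,.59,y=.001,sp=.04)
    except arm.IKError: print("IKE",x,ik(x,.07,.59,.001)); break
    f=arm.get_contact_force(); print(round(x,3),f,toR(arm.get_eef_pos()))
    if abs(f[0])>10: break
arm.pause(.3); st()
p,P=look("p8"); p=arm.capture("side"); cv2.imwrite("pics/s8.png",cv2.resize(p["color"][120:330,100:380],None,fx=2.7,fy=2.7))
E
```

```text
-0.001 [0.2037 0.693  0.5284] [-0.0055  0.001 ]
0.003 [-0.3253  0.2946 -0.2146] [-0.0012  0.001 ]
0.007 [ 0.35   -0.8058  0.7494] [0.0029 0.001 ]
0.011 [0.438  0.0997 0.5867] [0.0069 0.001 ]
0.015 [-0.39    0.0147 -0.2367] [0.0109 0.001 ]
0.019 [-8.9141 -0.9253  6.0888] [0.0129 0.0011]
0.023 [-24.0627  -1.8381  13.7089] [0.0134 0.0014]
 28.84 [ 0.6734 -0.0205  0.0742] [-24.9579  -1.0249  15.1437] [ 0.42  0.58 -0.61  2.1   1.77  0.31 -0.09]
```

View pics/p8.png

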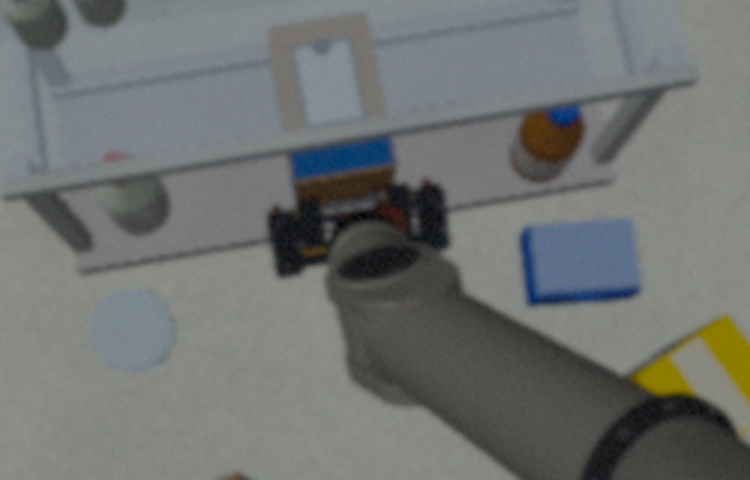

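View pics/s8.png

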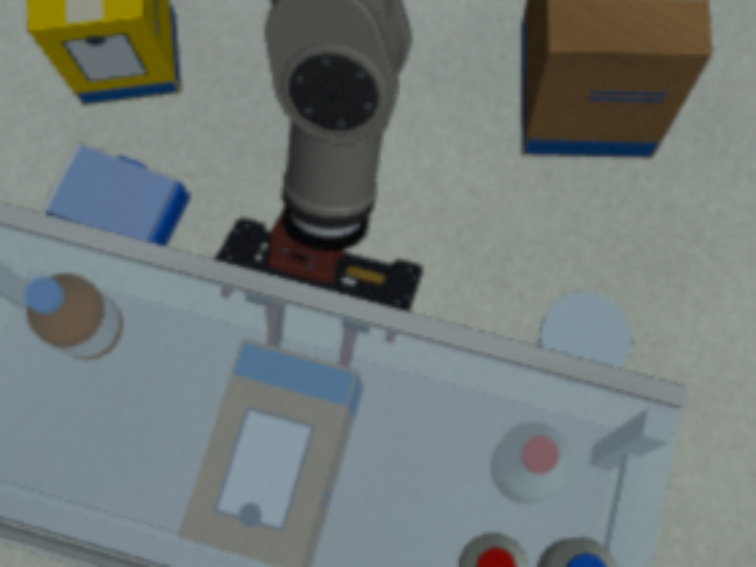

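Contact came at the predicted place (tip ≈ 0.017, 25 N against the lip), and the carton looks square and panel up. I retreat and overlay the ideal home pose as a check.

```bash
python3 - <<'E'
from h import *
ml(-.01,.07,.56,y=.001,sp=.06); ml(-.09,.075,.48,y=.001,sp=.12); st()
for n in ("top","side"):
    p=arm.capture(n); P=cloud(p); im=p["color"].copy(); s=3; a,b=((100,150) if n=="top" else (150,100))
    im=cv2.resize(im[a:a+170,b:b+260],None,fx=s,fy=s,interpolation=cv2.INTER_CUBIC)
    q=proj(p,[W(x,y,.125) for x,y in ((.025,.056),(.025,-.054),(.205,-.054),(.205,.056))])
    cv2.polylines(im,[np.round((q-[b,a]+.5)*s).astype(np.int32)],True,(0,255,0),1)
    cv2.imwrite(f"pics/{n}9.png",im)
    if n=="top":
        m=(abs(P[...,2]-.125)<.008)&(abs(P[...,1]+.03)<.1)&(P[...,0]>.58)&(P[...,0]<.75); c=toR(P[m]); print(len(c),c.min(0),c.max(0),cv2.minAreaRect(c.astype(np.float32)*1000))
    for nm,cc in (("tip",(.565,-.26,.065)),("dish",(.569,.227,.042))):
        m=(abs(P[...,2]-cc[2])<.008)&(np.hypot(P[...,0]-cc[0],P[...,1]-cc[1])<.09); r=P[m]; print(n,nm,cv2.minAreaRect(r[:,:2].astype(np.float32)*1000)[0])
print(arm.get_clock())
E
```

```text
30.46 [ 0.5669 -0.0243  0.0823] [ 0.346   0.1025 -0.6091] [ 0.43  0.43 -0.59  2.26  1.49  0.25  0.11]
387 [ 0.0233 -0.054 ] [0.0589 0.0561] ((41.09649658203125, 1.0444717407226562), (110.13865661621094, 35.49543380737305), 89.95362854003906)
top tip (578.9525756835938, -270.2672424316406)
top dish (573.548828125, 231.71144104003906)
side tip (577.4945678710938, -267.6550598144531)
side dish (561.75732421875, 233.56288146972656)
30.5583
```

View pics/top9.png

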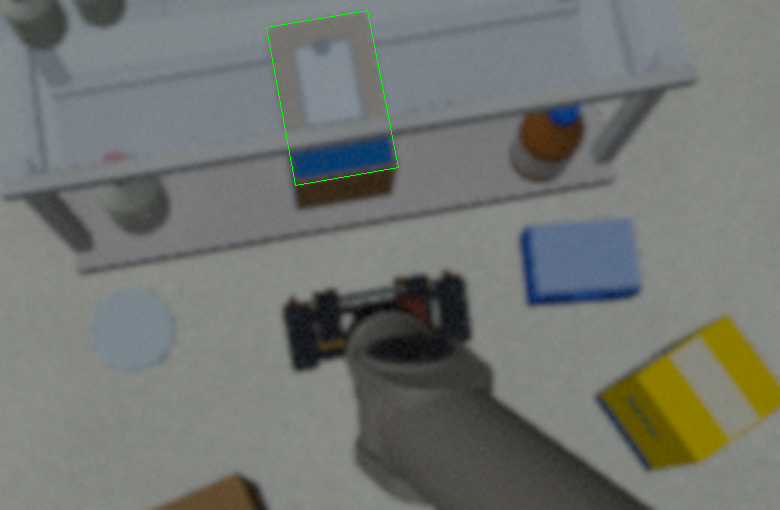

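View pics/side9.png

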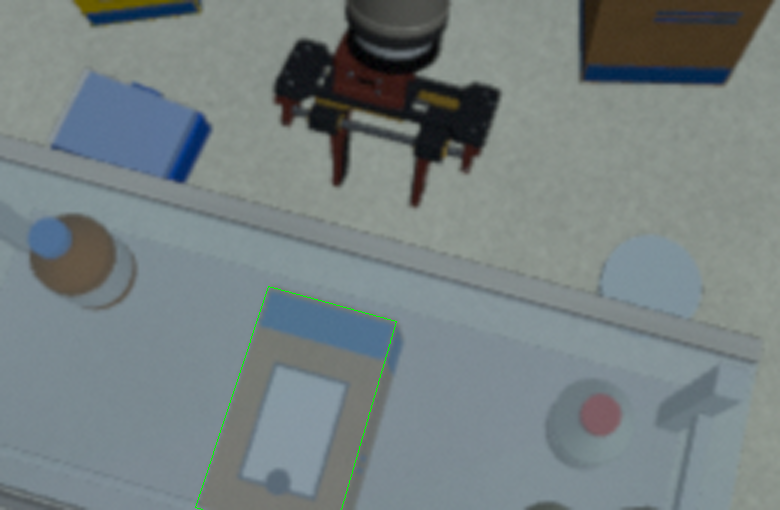

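The carton matches the ideal outline in both views, and the neighbours have not moved. I hand the job in.

```bash
python3 - <<'E'
from h import *
arm.job_done(); print(arm.get_clock())
E
```

```text
the job is handed in; nothing more can be done
the job is handed in; nothing more can be done
```

The carton is lying in the rack against the rear lip, square, with its white panel on top. I handed the job in at about 30.6 s on the robot's clock, and the station gave no verdict.

**What I did**
- I slid the small brown carton, still upright, squarely against the deck edge. The top-camera fit then put its front face within 1 mm of the edge and less than 0.02 rad off square.
- I tipped it over the edge with both fingertips following an arc on the panel. It slid back a little as it fell, and its near end finished 60 mm in front of the deck edge.
- I pushed it in until the wrist force rose to about 25 N, at the finger position predicted for the lip. Then I backed off about 10 cm.

**Last checks**
- **Carton:** its near end measured 23 to 25 mm behind the deck's front edge, where 25 mm means fully home. That leaves about 2 mm of uncertainty, which is camera resolution. It read less than 0.01 rad off square, centred at rack y ≈ 0.001 m.
- **Far end:** the glass blocks depth readings there, so I judged it from the lip contact and an outline overlay. The overlay matched in the top view; in the side view the far end fell outside the crop.
- **Tip box and dishes:** they measured within 1 mm of where they started.
- **Bottles:** they look unmoved in the pictures; I did not measure them.
- **Glass shelf:** the wrist force never showed a contact with it.

No check failed or disagreed.

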